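# Tap a wedge home in an angled clamping jig

### The job

Clamp the wooden block in the angled jig: lift the wedge out of its rack, set it point first into the jig's leaning slot as far as it slips in easily and let go, then take the tamper and tap the wedge along the slot until its shoulders sit on the rails and it goes no further. Drive it home with the tamper, not with the hand; afterwards stand the tamper upright on a bench, clear of the jig, and leave the other things where they are.

Things in the scene. Friction and masses are not known exactly. Their poses are not given: they have to be found in the camera images.
- wedge: Pale wooden T-shaped wedge, 0.15 kg. Head 28 (x) x 56 (y) x 44 mm high; blade below 38 mm wide (y), 60 mm long, its x faces tapering evenly from 24 mm thick to 12 at the point. Origin: centre of the head's underside, level with the shoulders (9 mm each side in y); z points from point to head; half a turn about z changes nothing. At first it hangs in the rack, point down, shoulders on its top.
- rack: Fixed plywood block 53 (x) x 71 (y) x 66 mm high with an upright slot 27 (x) x 43 (y) mm, open at the top, that holds the wedge. Origin: centre of its underside; axes as those of the wedge in it. It stands on one of the two benches, the tamper on the other.
- tamper: Turned brown wooden hand tamper, round, 128 mm high, 0.3 kg, standing upright on its striking foot: foot 42 mm across and 18 mm high, flat underside; handle 26 mm across from 28 to 104 mm above the underside, then a knob 32 mm across. Origin: centre of the flat underside; z points up the handle.
- jig: Fixed plywood jig: base 175 x 112 x 12 mm; on it two rails that rise, to the right and away from the robot, at 28 degrees to 144 mm at the far end. From the low end, between the rails: fixed abutment, slot, sliding aluminium jaw, wooden block to be clamped (60 mm long, does not move), end stop. Origin on the bench under jig_seat; x points level to the high end, y across.
- jig_seat (a point): Where the wedge's origin comes when home: centre of the slot at the plane of the rails' tops, 87 mm up. z points out along the slot, leaning 28 degrees to the low end; x up the rails to the jaw, parallel to the wedge's x (either way); y across. Slot 43 mm wide (y), 19 mm at the top (x -12 to +7), narrowing down at the wedge's taper: the wedge slips in to z = +25, x = -2.5 mm, then needs driving.
- jaw (a joint): Travel of the jaw in m: 0 at the start, grows as the wedge pushes it to the block, 0.005 when the wedge is home, at most 0.0055. It slides stiffly (5 N) and stays, and the wedge stays where left; some 6 to 12 N along the slot on the wedge's head drives the wedge.
- blue_tape: Bystander: roll of blue tape, 84 mm across, 19 mm high, lying. Origin: centre of its underside.
- tape_measure: Bystander: tape measure 32 x 77 x 68 mm. Origin: centre of its underside.
- screwdriver_1: Bystander: screwdriver with red handle, 190 mm long, lying. Origin: centre of its underside.

How it is judged:
By the outcome, as a careful person would: the job done as asked, in the order asked, and still so for the second after the job is handed in, with the robot touching nothing.
It also fails if it takes over 72 s, if anything falls off the work surface, if the arm or the gripper's body presses on something with over 40 N, if the wrist force passes 120 N, or if a joint passes its speed limit or range.

### The arm

A 6-joint arm with a two-finger parallel gripper is mounted at the origin on a cart in front of the work surface, level with it; the furniture and walls round the work are solid. World frame = base frame: x ahead of the robot, y to its left, z up, the work surface at z = 0. Lengths are in m, angles in rad, forces in N, time in s.
With the tool pointing down it reaches from about 0.4 to 0.925 m from the base axis. Payload 12.5 kg.
Tool frame: the origin (TCP) lies on the centre line of the jaws, within the pads' length; the fingertips stand 14 mm ahead of it and the grasp point (between the pads) lies 5 mm behind it; z points along the fingers, y is the line along which they close (so a half turn about z gives the same grasp; the last joint's range is limited). The gripper opens to 95 mm and grips with 3 to 60 N. Pads are 20 mm wide; open, the fingers measure 119 mm over their backs; the gripper's body (75 mm by 180 mm) begins 59 mm behind the grasp point.
Start: joints at [-1.379, 0.491, 1.559, -0, 1.092, -0.106], TCP at [0.183, -0.598, 0.229] pointing down, gripper open.
Joint ranges: [-3.1, 3.1], [-0.84, 2.19], [0.05, 2.79], [-1.13, 4.28], [0.06, 2.93], [-2.69, 2.69]. Speed limits (rad/s): [2.22, 2.22, 2.79, 3.14, 3.14, 3.14].

### API

Orientations are given as a 3x3 rotation matrix whose columns are the frame's x, y, z axes.
In Python, from cell import arm gives the robot as it stands. Calls block until the motion is done:
- arm.move_pose(position, orientation): joint-space move of the TCP to a pose.
- arm.movel(position, vel=0.15, frame=None): straight line of the TCP; frame=None keeps the orientation; vel is the mean speed in m/s.
- arm.set_joints(angles): joint-space move.
- arm.set_gripper(opening, force=None): opening from 0.0 (shut) to 1.0 (fully open); force is the grip in N (None keeps the last); returns when the fingers have stopped.
- arm.dwell(seconds).
- arm.ik(position, orientation): joint angles nearest the present ones, or None.
- arm.read_camera(name): name is "scene" or "top" or "wrist"; returns the picture (420x560x3 uint8, red, green, blue); there is no depth.
- arm.camera_model(name): a dict with "camera_matrix" (3x3 intrinsics, pixels), "view" (4x4, takes a point from world to camera coordinates). Camera axes: x right, y up, looking along -z (the intrinsics and any distortion apply to the point x, -y, -z); pixel columns grow to the right and rows downward; lengths in m; the calibration is good to about 2 mm. A picture is of the moment at which its call begins: read the wrist's pose just before it. camera_model takes no time and is no camera call; for the wrist camera it gives the pose at the moment of the call.
A pose or a line that the arm cannot do raises arm.PlanningError and nothing moves.
- arm.finish_job(): hands the job in; it is judged then, once.
Trained networks look in the newest picture that a camera, given by its name, has taken for a name from the list of things; names that differ only in an ending like _2 or _b are one class to them, and where a whole thing is asked for, a point or a joint stands for the part that bears it (a point fixed in the world has none). Each returns a list of dicts, best first, with "confidence" (0 to 1); they miss things now and then, are a little off and sometimes report something else, mostly with a low value. They report only what shows in the picture. A call takes as long as a camera call.
- arm.boxes_of(name, camera): "point" ([x, y, z] in m, in world coordinates, good to about 4 mm: the middle of the surface that is visible of it).
- arm.outline_of(name, camera): "region" (420x560 bool, what is visible of it).
Readings, each from a call of its own:
- arm.read_time_s(): time.
- arm.read_joints(): joint angles.
- arm.read_joint_vel(): joint speeds.
- arm.read_tau(): joint torques, N m.
- arm.read_position(): TCP position.
- arm.read_tcp_rot(): TCP orientation.
- arm.read_ft_force(): force on the tool from outside, world axes, zero at the start.
- arm.read_ft_torque(): the same for the moment, N m.
- arm.read_finger_gap(): opening from 0.0 (shut) to 1.0 (fully open).
- arm.read_gripper_force(): force on a finger pad.
Only numpy, scipy, OpenCV 4.12 (cv2) and the standard library are available. Lean on these libraries where they do the work, as an engineer would, in place of code of your own. Each camera call takes 0.05 s, during which the arm holds its last target. There are 200 camera calls.

## Working session

There is one attempt and no reset: what is moved stays moved. The work goes in short steps, each a Python script; the robot and the scene stay as the last script left them, time stands still between calls to the robot, and variables do not carry over. Pictures are saved under pics/ and viewed, at most 10 in all, crops included, and the job is handed in when it is done.

```bash
ls; mkdir -p pics; python3 - <<'E'
from cell import arm
import cv2,numpy as np
ims=[]
for c in("scene","top"):
    im=arm.read_camera(c); ims.append(im); 
    m=arm.camera_model(c); print(c,np.round(m["camera_matrix"],1).tolist(),np.round(m["view"],3).tolist(),[k for k in m])
    for n in("wedge","rack","tamper","jig","jaw","blue_tape","tape_measure","screwdriver_1"):
        print(n,[(np.round(d["point"],3).tolist(),round(d["confidence"],2)) for d in arm.boxes_of(n,c)][:3])
    cv2.imwrite(f"pics/{c}0.png",cv2.cvtColor(im,cv2.COLOR_RGB2BGR))
print(arm.read_time_s())
E
```

```text
pics
scene [[456.4, 0.0, 278.6], [0.0, 456.4, 209.3], [0.0, 0.0, 1.0]] [[-0.862, -0.506, 0.019, 0.456], [0.321, -0.518, 0.793, -0.218], [-0.392, 0.689, 0.609, -1.31], [0.0, 0.0, 0.0, 1.0]] ['camera_matrix', 'view']
wedge [([0.453, 0.303, 0.1], 0.79)]
rack [([0.435, 0.312, 0.045], 0.57)]
tamper [([0.482, -0.373, 0.063], 0.64)]
jig [([0.563, -0.22, 0.077], 0.71)]
jaw [([0.579, -0.208, 0.091], 0.4)]
blue_tape [([0.587, -0.45, 0.017], 0.39)]
tape_measure [([0.414, 0.438, 0.045], 0.59)]
screwdriver_1 [([0.466, 0.482, 0.019], 0.95)]
top [[435.8, 0.0, 271.6], [0.0, 435.8, 218.2], [0.0, 0.0, 1.0]] [[0.085, -0.996, -0.002, -0.001], [0.973, 0.083, 0.214, -0.533], [-0.213, -0.02, 0.977, -1.237], [0.0, 0.0, 0.0, 1.0]] ['camera_matrix', 'view']
wedge [([0.449, 0.291, 0.108], 0.74)]
rack [([0.438, 0.277, 0.065], 0.77)]
tamper [([0.481, -0.377, 0.074], 0.64)]
jig [([0.553, -0.24, 0.088], 0.61)]
jaw [([0.576, -0.22, 0.096], 0.41)]
blue_tape [([0.614, -0.441, 0.021], 0.81)]
tape_measure [([0.419, 0.422, 0.06], 0.81)]
screwdriver_1 [([0.466, 0.46, 0.02], 0.77)]
0.9
```

View pics/scene0.png

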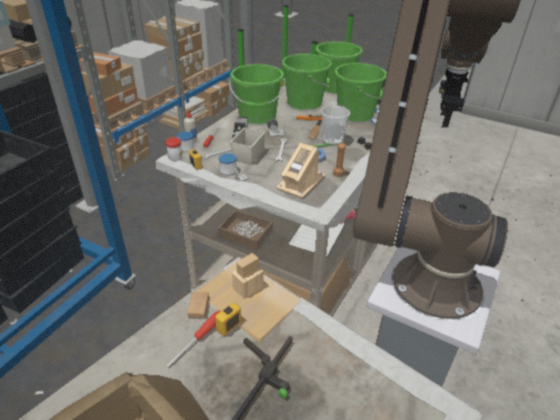

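View pics/top0.png

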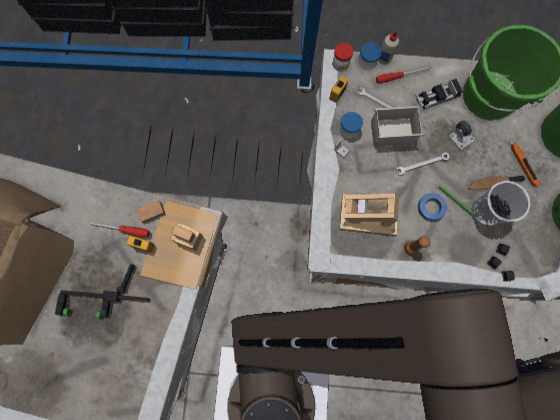

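The scene view shows the jig (about 300,170) and tamper (340,160) on the far bench, and the wedge and rack (247,275) on the near one. The top view shows the jig at (368,212) with its high end to the right, the tamper at (415,245) and the rack at (184,236).

```bash
cat > h.py <<'E'
from cell import arm
import cv2,numpy as np
def down(a):
    c,s=np.cos(a),np.sin(a); return np.array([[c,s,0],[s,-c,0],[0,0,-1.]])
def cam(c="wrist"):
    m=arm.camera_model(c); return np.array(m["camera_matrix"]),np.array(m["view"])
def proj(P,m):
    K,V=m; p=(V[:3,:3]@np.atleast_2d(P).T).T+V[:3,3]; p=p*[1,-1,-1]; q=p@K.T; return q[:,:2]/q[:,2:]
def ray(uv,m,z):
    "world point on the plane of height z"
    K,V=m; d=np.linalg.inv(K)@[uv[0],uv[1],1]*[1,-1,-1]; R=V[:3,:3]; d=R.T@d; o=-R.T@V[:3,3]; return o+d*(z-o[2])/d[2]
def shot(name,c="wrist",crop=None,s=1):
    m=cam(c); im=arm.read_camera(c); b=cv2.cvtColor(im,cv2.COLOR_RGB2BGR); cv2.imwrite(f"pics/{name}.png",b); np.savez(f"pics/{name}.npz",K=m[0],V=m[1]); return im,m
def load(name):
    d=np.load(f"pics/{name}.npz"); return cv2.imread(f"pics/{name}.png"),(d["K"],d["V"])
def camtool():
    "camera centre and viewing direction in the tool frame"
    K,V=cam(); R=np.array(arm.read_tcp_rot()); p=np.array(arm.read_position()); o=-V[:3,:3].T@V[:3,3]
    return R.T@(o-p),R.T@(-V[2,:3])
def aim(target,R,dist):
    "TCP position at which the wrist camera looks at target from dist"
    c,d=camtool(); return np.array(target)-R@(c+d*dist)
E
python3 - <<'E'
from h import *
print(np.round(arm.read_tcp_rot(),2).tolist(),camtool(),cam()[0])
a=np.arctan2(arm.read_tcp_rot()[1][0],arm.read_tcp_rot()[0][0]);print("yaw",a)
R=down(a)
p=aim([0.54,-0.27,0.07],R,0.36);print(p)
arm.move_pose(p,R)
im,m=shot("w1")
for n in("jig","jaw","tamper"):
    print(n,[(np.round(d["point"],3).tolist(),round(d["confidence"],2)) for d in arm.boxes_of(n,"wrist")][:3])
print(arm.read_time_s(),arm.read_joints())
E
```

```text
[[0.96, 0.29, 0.0], [0.29, -0.96, -0.0], [-0.0, 0.0, -1.0]] (array([ 0.07292588,  0.0004154 , -0.15614684]), array([-2.60011807e-01,  2.13225739e-04,  9.65605414e-01])) [[361.40563839   0.         282.41389818]
 [  0.         361.40563839 208.40098617]
 [  0.           0.           1.        ]]
yaw 0.2977869383210608
[ 0.55962387 -0.26346235  0.26147111]
jig [([0.592, -0.251, 0.099], 0.63)]
jaw [([0.582, -0.213, 0.093], 0.77)]
tamper [([0.495, -0.376, 0.036], 0.77)]
2.9333 [-5.47961334e-01  4.52152830e-01  1.53394582e+00 -4.15222338e-05
  1.15564692e+00  7.26128015e-01]
```

View pics/w1.png

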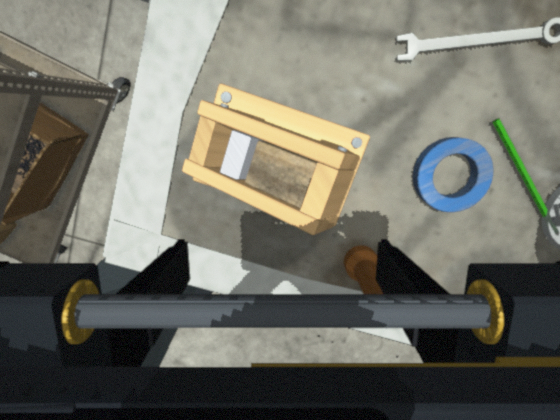

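The wrist view shows the jig, with the jaw at (237,155), the block at (280,180), the end stop at (330,185) and the low end at left (200,130). The tamper is at (365,265). I need an enlarged crop to find the slot edges.

```bash
python3 - <<'E'
from h import *
b,m=load("w1")
c=b[75:245,170:380]; cv2.imwrite("pics/w1c.png",cv2.resize(c,None,fx=3.5,fy=3.5,interpolation=cv2.INTER_CUBIC))
E
```

```text
(no output)
```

View pics/w1c.png

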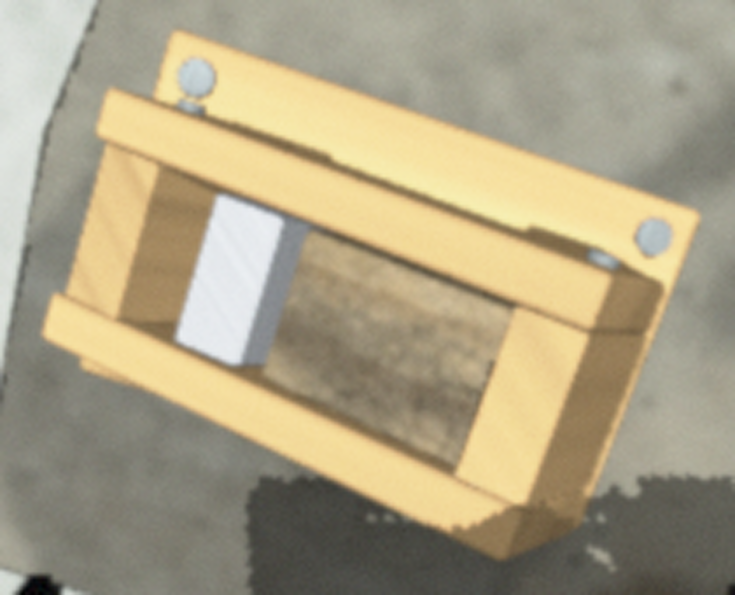

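The enlarged crop shows these edges clearly: abutment (157,163)–(120,318), jaw (217,195)–(177,342), far rail inner edge ending at (603,328), near rail end (525,500)/(500,555), and low ends at (110,90), (97,135), (55,293) and (42,335). I'll fit the jig pose to them and then look at the rack.

```bash
cat > fit.py <<'E'
from h import *
from scipy.optimize import least_squares
t=np.radians(28)
def seat(q):
    c,s=np.cos(q[2]),np.sin(q[2]); J=np.array([[c,-s,0],[s,c,0],[0,0,1]])
    L=np.array([[np.cos(t),0,-np.sin(t)],[0,1,0],[np.sin(t),0,np.cos(t)]])
    return J@L,np.array([q[0],q[1],.087])
if __name__=="__main__":
    b,m=load("w1")
    W=.0215
    def pts(q):
        wo,lo,d,hi=q[3:7]
        P=[[-.012,W,0],[-.012,-W,0],[.007,W,-d],[.007,-W,-d],[hi,W,0],[hi,-W,0],[hi,-wo,0],[lo,wo,0],[lo,W,0],[lo,-W,0],[lo,-wo,0]]
        R,o=seat(q); return np.array(P)@R.T+o
    obs=np.array([(157,163),(120,318),(217,195),(177,342),(603,328),(525,500),(500,555),(110,90),(97,135),(55,293),(42,335)])/3.5+[170,75]-.4
    r=least_squares(lambda q:(proj(pts(q),m)-obs).ravel(),[.57,-.2,-1.5,.033,-.05,.001,.121])
    print(np.round(r.x,4),np.round(np.abs(r.fun).reshape(-1,2),1).tolist(),"hi should be",.1214)
    np.save("jig.npy",r.x[:3])
E
python3 fit.py
python3 - <<'E'
from h import *
R=down(0.35)
p=aim([0.445,0.295,0.08],R,0.33);print(p)
arm.move_pose(p,R)
im,m=shot("w2")
for n in("wedge","rack"):
    print(n,[(np.round(d["point"],3).tolist(),round(d["confidence"],2)) for d in arm.boxes_of(n,"wrist")][:3])
b,_=load("w2")
print(arm.read_time_s(),arm.read_joints())
E
```

```text
[ 5.815e-01 -1.982e-01 -1.591e+00  3.450e-02 -3.430e-02  1.200e-03
  1.121e-01] [[1.0, 0.3], [0.7, 0.4], [1.1, 2.9], [0.5, 0.7], [3.1, 0.0], [0.4, 1.5], [2.1, 0.3], [0.5, 0.4], [0.4, 0.6], [0.2, 0.4], [0.7, 0.4]] hi should be 0.1214
[0.4569179  0.29989703 0.24250655]
wedge [([0.461, 0.3, 0.108], 0.72)]
rack []
5.1417 [ 4.58740737e-01  3.65046221e-01  1.73441207e+00 -3.75777409e-05
  1.04218779e+00  1.68058102e+00]
```

View pics/w2.png

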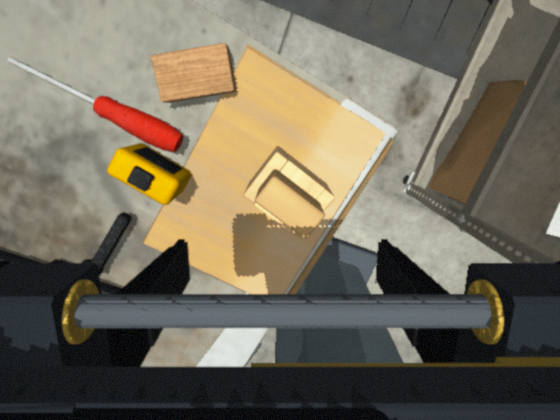

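This view shows the wedge head on the rack around (290,190), roughly 90 px across. I need a crop for the corners.

```bash
python3 - <<'E'
from h import *
b,m=load("w2")
c=b[135:245,230:350]; cv2.imwrite("pics/w2c.png",cv2.resize(c,None,fx=5,fy=5,interpolation=cv2.INTER_CUBIC))
o=arm.outline_of("wedge","wrist")
if o:
    M=o[0]["region"].astype(np.uint8); print(M.sum(),cv2.minAreaRect(cv2.findNonZero(M)))
# reachability
from fit import seat
q=np.load("jig.npy"); R,p=seat(q); print(R.round(2).tolist())
for s in(1,-1):
    T=np.c_[np.cross(s*R[:,0],-R[:,2]),s*R[:,0],-R[:,2]]
    for z in(.06,.15,.22): print(s,z,arm.ik(p+R[:,2]*z,T))
E
```

```text
2547 ((289.8674011230469, 203.46571350097656), (69.12953186035156, 38.665061950683594), 37.69424057006836)
[[-0.02, 1.0, 0.01], [-0.88, -0.02, 0.47], [0.47, 0.0, 0.88]]
1 0.06 [-0.19630244  0.57952588  1.7725754  -0.68223639  0.82279563  1.87672042]
1 0.15 [-0.12442749  0.47717004  1.70379836 -0.59115073  0.99325317  1.80413598]
1 0.22 [-0.06814115  0.41422905  1.62766016 -0.54325226  1.13648692  1.765336  ]
-1 0.06 [-0.19630244  0.57952588  1.7725754  -0.68223639  0.82279563 -1.26487224]
-1 0.15 [-0.12442749  0.47717004  1.70379836 -0.59115073  0.99325317 -1.33745667]
-1 0.22 [-0.06814115  0.41422905  1.62766016 -0.54325226  1.13648692 -1.37625665]
```

View pics/w2c.png

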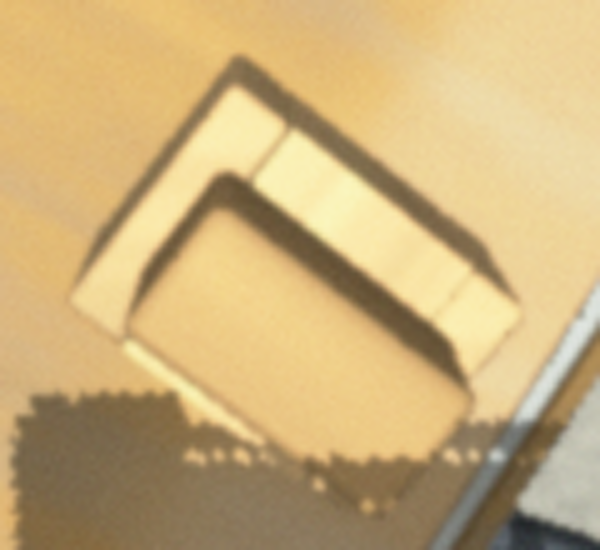

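The head top corners are at crop (225,207), (128,325), (473,395) and (380,513), and the rack top corners at (235,82), (70,298) and (520,312). I'll check the sizes, then grasp.

```bash
python3 - <<'E'
from h import *
b,m=load("w2")
C=lambda u,v,z: ray(np.array([u,v])/5+[230,135]-.4,m,z)
a,b2,c,d=[C(*p,.110) for p in((225,207),(128,325),(473,395),(380,513))]
n=np.linalg.norm
print("head",[round(n(x)*1e3,1) for x in(a-b2,c-d,a-c,b2-d)],(a+b2+c+d)/4)
yd=(c-a)+(d-b2); yaw=np.arctan2(yd[1],yd[0]); print("wedge y yaw",np.degrees(yaw), np.degrees(np.arctan2(*((b2-a)+(d-c))[[1,0]])))
r,s,t=[C(*p,.066) for p in((235,82),(70,298),(520,312))]
print("rack",n(r-s)*1e3,n(r-t)*1e3,(s+t)/2,np.degrees(np.arctan2(*(t-r)[[1,0]])))
# grasp: tool y along wedge x (perp to y direction)
for aa in (yaw,yaw+np.pi,yaw-np.pi):
    print(aa,arm.ik([*((a+d)/2)[:2],.16],down(aa)))
E
```

```text
head [np.float64(25.3), np.float64(25.7), np.float64(51.8), np.float64(53.2)] [0.45641478 0.29161787 0.11      ]
wedge y yaw -107.77059251967891 162.32323683648895
rack 51.1548351613151 68.90872887549 [0.45572071 0.29190034 0.066     ] -108.81207224054003
-1.8809516762935687 [ 4.46191788e-01  4.56941117e-01  1.84109056e+00 -4.44089210e-16
  8.43560973e-01 -2.38524552e+00]
1.2606409772962244 [ 4.46191788e-01  4.56941117e-01  1.84109056e+00 -4.44089210e-16
  8.43560973e-01  7.56347138e-01]
-5.022544329883361 [ 4.46191788e-01  4.56941117e-01  1.84109056e+00 -4.44089210e-16
  8.43560973e-01  7.56347138e-01]
```

Both centres agree within 1 mm, and the sizes come out 2–3 mm short, which rounded edges would explain. I'll grasp the wedge, lift it, then take a closer look at the jig with the leaning tool.

```bash
cat >> h.py <<'E'
def ft(): return np.array(arm.read_ft_force())
E
python3 - <<'E'
from h import *
from fit import seat
R=down(1.2530)
xy=[.4561,.2917]
arm.set_gripper(.7,40)
arm.move_pose([*xy,.17],R)
arm.movel([*xy,.087],.08); print("f",ft())
arm.set_gripper(0,40); print("gap mm",arm.read_finger_gap()*95,arm.read_gripper_force(),ft())
arm.movel([*xy,.12],.06); print(ft())
arm.movel([*xy,.24],.2)
print("gap mm",arm.read_finger_gap()*95,ft(),arm.read_position())
q=np.load("jig.npy"); S,o=seat(q)
T=np.c_[S[:,1],S[:,0],-S[:,2]]
c,d=camtool()
p=aim(o+S[:,0]*.03,T,.24)-S[:,1]*.02; print("look",p,arm.ik(p,T),(S.T@(p-o)))
arm.move_pose([.45,.05,.33],down(1.5))
arm.move_pose(p,T)
im,m=shot("w3"); print(proj(o,m),arm.read_time_s())
b,_=load("w3"); cv2.imwrite("pics/w3.png",b)
E
```

```text
f [-0.25652442 -0.34031202  0.82144528]
gap mm 27.578952000722378 40.00007629394531 [-0.23746528 -0.03986803  1.16031467]
[-0.77444196  0.39902823 -2.14826948]
gap mm 28.131129979216798 [ 0.17246684 -0.57746378 -1.41076755] [0.45564225 0.29146818 0.23886316]
look [ 0.55146404 -0.18852641  0.16775101] [-0.2396216   0.50794553  1.82133697 -0.67657144  0.82100123  1.82411179] [ 0.02987296 -0.03017697  0.07557244]
[[240.69320732 182.23428676]] 12.7417
```

View pics/w3.png

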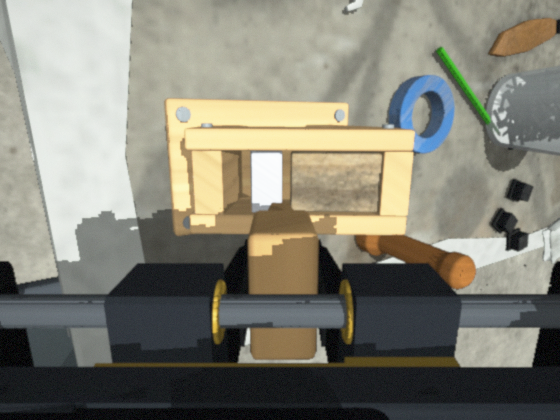

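The view shows the jig straight on, with the slot between (240,180) and the jaw at (253,180). The wedge tip is at the near rail (272,212), far too low. I'll check the force and back out along the slot axis.

```bash
python3 - <<'E'
from h import *
from fit import seat
q=np.load("jig.npy"); S,o=seat(q)
print("force seat axes",S.T@ft(),arm.read_ft_torque(),arm.read_finger_gap()*95)
p=np.array(arm.read_position()); print(S.T@(p-o),"err vs cmd")
arm.movel(p+S[:,2]*.06,.1)
print("force seat axes",S.T@ft(),arm.read_ft_torque(),arm.read_finger_gap()*95)
b,m=load("w3")
c=b[115:255,160:420]; cv2.imwrite("pics/w3c.png",cv2.resize(c,None,fx=3,fy=3,interpolation=cv2.INTER_CUBIC))
im,m=shot("w4"); b,_=load("w4"); c=b[215:375,200:360]; b2=cv2.resize(c,None,fx=2.6,fy=2.6,interpolation=cv2.INTER_CUBIC); a=cv2.imread("pics/w3c.png")
o2=np.zeros((420,780,3),np.uint8)
# w3 slot crop (left 364x420) and w4 wedge crop (right)
w3,_=load("w3"); l=cv2.resize(w3[118:243,168:290],None,fx=3.36,fy=3.36,interpolation=cv2.INTER_CUBIC)[:416]; o2[:l.shape[0],:l.shape[1]]=l[:, :] ; r=cv2.resize(c,(360,360),interpolation=cv2.INTER_CUBIC); o2[:360,420:780]=r
cv2.imwrite("pics/comb.png",o2)
E
```

```text
force seat axes [-12.83404771  -1.56168796  31.4978446 ] [ 3.71965631  0.3043728  -0.17300627] 28.000419257341257
[ 0.02720278 -0.02828092  0.07830683] err vs cmd
force seat axes [-0.98659832  0.65652579 -1.90881184] [ 0.37622067  0.0112338  -0.02484724] 27.741122283391416
```

View pics/comb.png

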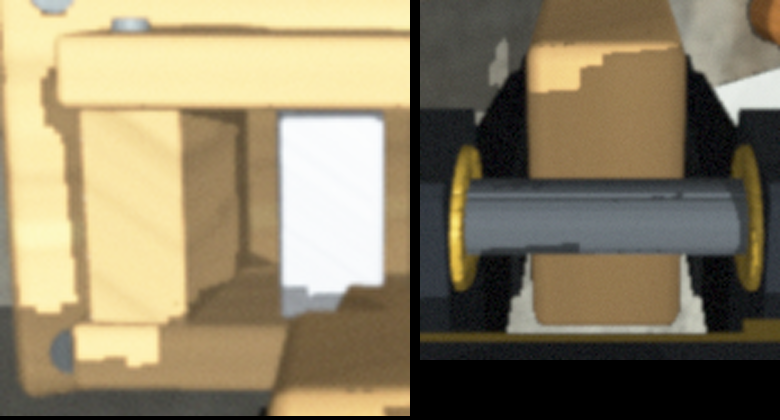

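The contact was about 32 N on the wedge against the fixed jig, under the limit, and it is now released. In the crop the slot edges are at the abutment (182,110)–(187,322) and jaw (279,110). The wedge head sits square between the fingers, with its shoulder edge at row 45 and its top far edge at row 325. Next I refit the jig and work out where the wedge sits in the hand.

```bash
cat > fit2.py <<'E'
from fit import *
b,m=load("w3"); W=.0215
L=lambda u,v:[u/3.36+168-.35,v/3.36+118-.35]
obs=np.array([L(182,108),L(187,322),L(279,110),[412,150.5],[408,215.5],[404,233],[414,130],L(57,35),L(57,103),L(75,323),L(75,389)])
def pts(q):
    wo,lo,d,hi=q[3:7]
    P=[[-.012,W,0],[-.012,-W,0],[.007,W,-d],[hi,W,0],[hi,-W,0],[hi,-wo,0],[hi,wo,0],[lo,wo,0],[lo,W,0],[lo,-W,0],[lo,-wo,0]]
    R,o=seat(q); return np.array(P)@R.T+o+[0,0,q[7]]
for free in(0,1):
    r=least_squares(lambda q:np.r_[(proj(pts(q),m)-obs).ravel(),q[7]*(300 if free else 1e7)],[.58,-.198,-1.59,.0345,-.05,.001,.121,0])
    print(np.round(r.x,4),np.round(r.fun[:-1].reshape(-1,2),1).tolist())
    if not free: np.save("jig2.npy",r.x[:3])
# slot edges alone, projected on the plane of the rails' tops
for name,i in(("abut",0),("abut",1),("jaw",2)):
    pass
b,m=load("w4")
K,V=m
R=np.array(arm.read_tcp_rot());p=np.array(arm.read_position())
def wp(q):
    P=np.array([[.028+q[0],-.014+q[2],.021+q[1]],[.028+q[0],.014+q[2],.021+q[1]],[-.028+q[0],-.014+q[2],-.023+q[1]],[-.028+q[0],.014+q[2],-.023+q[1]]])
    return proj(P@R.T+p,m)
ob=np.array([[248,235],[316.9,235],[249.5,359.5],[316,359.5]])
w=wp([0,0,0]);print(w)
if w[0,0]>w[1,0]: ob=ob[[1,0,3,2]]
r=least_squares(lambda q:(wp(q)-ob).ravel(),[0,0,0]);print("wedge in tool dx,dz,dy",r.x,r.fun.reshape(-1,2).round(1).tolist())
E
python3 fit2.py
```

```text
[ 0.5812 -0.1984 -1.599   0.0348 -0.0353 -0.0035  0.1111  0.    ] [[-0.3, -0.3], [0.5, 0.4], [-0.2, -0.2], [0.5, 0.2], [-1.6, -0.5], [0.6, 0.7], [0.5, -0.4], [-0.5, 0.2], [0.8, 1.0], [-0.7, -0.1], [0.5, -1.1]]
[ 5.8140e-01 -1.9810e-01 -1.5989e+00  3.4700e-02 -3.5200e-02 -4.1000e-03
  1.1070e-01  7.0000e-04] [[-0.3, -0.4], [0.5, 0.5], [-0.2, -0.2], [0.5, 0.1], [-1.6, -0.4], [0.6, 0.7], [0.5, -0.4], [-0.5, 0.2], [0.7, 0.9], [-0.7, -0.0], [0.5, -1.0]]
[[253.89838677 203.52140594]
 [309.27659085 203.50390481]
 [248.80221037 355.58932025]
 [314.17880531 355.56705948]]
wedge in tool dx,dz,dy [-0.02372357  0.02582844  0.00050941] [[10.9, -3.4], [-10.7, -3.4], [5.9, 3.0], [-6.1, 2.9]]
```

The jig fits of both views agree within 1 mm. The row-235 edge must be the near edge of the head's top face, since its width matches that one. I'll redo the wedge fit with that.

```bash
python3 - <<'E'
from fit import *
b,m=load("w4")
R=np.array(arm.read_tcp_rot());p=np.array(arm.read_position())
def wp(q):
    h=.0005
    P=np.array([[.028,-.014,-.023],[.028,.014,-.023],[-.028,-.014,-.023],[-.028,.014,-.023]])+[q[0],q[2],q[1]]
    return proj(P@R.T+p,m)
ob=np.array([[248,235],[316.9,235],[249.5,359.5],[316,359.5]])
w=wp([0,0,0]);print(w)
r=least_squares(lambda q:(wp(q)-ob).ravel(),[0,0,0]);print("wedge in tool dx,dz,dy",r.x,r.fun.reshape(-1,2).round(1).tolist())
S,o=seat([.5813,-.1983,-1.597]);np.save("jigf.npy",[.5813,-.1983,-1.597])
print("tool vs seat",np.round(S.T@R,3).tolist(),S.T@(p-o))
E
```

```text
[[245.27445655 231.49191085]
 [317.431052   231.46878249]
 [248.80221037 355.58932025]
 [314.17880531 355.56705948]]
wedge in tool dx,dz,dy [-0.00143335 -0.00043365  0.00047651] [[-1.5, 0.4], [1.8, 0.3], [0.4, -0.4], [-0.7, -0.4]]
tool vs seat [[-0.006, 1.0, -0.0], [1.0, 0.006, 0.002], [0.002, -0.0, -1.0]] [ 0.02709474 -0.02863469  0.13753711]
```

The wedge sits 1.4 mm off in tool x and did not slip. Now I'll insert it in small steps, watching the force.

```bash
cat > ins.py <<'E'
from fit import *
q=np.load("jigf.npy"); S,o=seat(q); T=np.c_[S[:,1],S[:,0],-S[:,2]]
def at(x,y,z): return o+S@np.array([x,y,z])
E
python3 - <<'E'
from ins import *
X,Y=-.0025,.0014
def go(zw,v,x=X,y=Y): arm.movel(at(x,y,zw+.021),v,T)
go(.085,.15); go(.066,.05); f0=S.T@ft(); print(f0)
z=.066
while z>.0255:
    z-=.002; go(z,.03); f=S.T@ft()-f0; print(round(z*1e3),f.round(1),(S.T@(np.array(arm.read_position())-o)*1e3).round(1))
    if np.linalg.norm(f)>6: break
print(arm.read_time_s())
E
```

```text
[-0.86332417 -0.26538969 -0.31947796]
64 [-0.   1.3 -1.7] [-2.5  1.4 85. ]
62 [-0.7 -0.7 -1.2] [-2.6  1.3 82.9]
60 [-0.1  0.6 -1.4] [-2.5  1.3 80.9]
58 [ 0.3  0.7 -0.7] [-2.5  1.3 78.8]
56 [-0.1 -0.1 -1.3] [-2.5  1.4 76.9]
54 [ 0.2 -0.  -1.8] [-2.5  1.4 74.9]
52 [ 0.6  0.2 -1.6] [-2.5  1.3 72.9]
50 [ 0.7  0.1 -1.9] [-2.5  1.3 70.9]
48 [ 0.3  0.2 -1.7] [-2.5  1.3 68.9]
46 [-0.2 -0.  -0.1] [-2.5  1.3 66.8]
44 [ 0.2  0.2 -1.3] [-2.5  1.4 64.9]
42 [ 0.8  0.3 -0.3] [-2.5  1.3 62.9]
40 [-0.4  0.3 -0.5] [-2.5  1.3 60.9]
38 [-0.1  0.3 -1.1] [-2.5  1.3 58.9]
36 [ 0.2 -0.2 -1.2] [-2.5  1.3 56.9]
34 [0.4 0.7 0.2] [-2.5  1.3 54.8]
32 [-0.5  0.5 -2.1] [-2.5  1.3 52.9]
30 [-0.2  0.  -1.9] [-2.5  1.3 50.9]
28 [ 0.4  0.3 -0.1] [-2.5  1.3 48.9]
26 [-1.   0.2 -2.1] [-2.6  1.3 46.8]
24 [-2.9  1.4 -1.7] [-2.8  1.4 44.8]
19.85
```

The wedge slipped in freely to about z = 24–25, with first jaw contact. Next: release it, back off along the slot, and measure the tamper by silhouette.

```bash
cat > tam.py <<'E'
from ins import *
def sil(xy,m):
    M=np.zeros((420,560),np.uint8); a=np.linspace(0,2*np.pi,40)
    prof=[(0,.018,.021,.021),(.018,.028,.021,.013),(.028,.104,.013,.013),(.104,.128,.016,.016)]
    for z0,z1,r0,r1 in prof:
        P=np.r_[np.c_[xy[0]+r0*np.cos(a),xy[1]+r0*np.sin(a),0*a+z0],np.c_[xy[0]+r1*np.cos(a),xy[1]+r1*np.sin(a),0*a+z1]]
        cv2.fillConvexPoly(M,cv2.convexHull(proj(P,m).round().astype(np.int32)),1)
    return M>0
def fit_tamper(mask,m,x0):
    from scipy.optimize import minimize
    iou=lambda p:-(sil(p,m)&mask).sum()/(sil(p,m)|mask).sum()
    best=min((minimize(iou,np.array(x0)+d,method="Nelder-Mead",options=dict(initial_simplex=np.array(x0)+d+np.array([[0,0],[.008,0],[0,.008]]))) for d in np.array([[0,0],[.006,0],[-.006,0],[0,.006],[0,-.006]])),key=lambda r:r.fun)
    return best.x,-best.fun
E
python3 - <<'E'
from tam import *
arm.set_gripper(.55); print("gap",arm.read_finger_gap()*95,S.T@ft())
arm.movel(at(-.0025,.0014,.19),.15)
R=down(.86)
p=aim([.482,-.375,.08],R,.36); print(p,arm.ik(p,R))
arm.move_pose(p,R)
im,m=shot("w5")
d=arm.outline_of("tamper","wrist"); print([(x["confidence"],x["region"].sum()) for x in d])
if d: 
    x,s=fit_tamper(d[0]["region"],m,[.482,-.375]); print("tamper",x,s,proj([*x,.128],m))
w=arm.boxes_of("wedge","wrist"); print([(np.round(S.T@(np.array(k["point"])-o),3),k["confidence"]) for k in w], arm.read_time_s())
E
```

```text
gap 52.2233590539606 [-0.15495248 -0.4147675  -0.4739953 ]
[ 0.49505238 -0.35913702  0.27169963] [-7.35564285e-01  4.33099555e-01  1.53771345e+00 -4.44089210e-16
  1.17077965e+00 -2.47679577e-02]
[(0.64, np.int64(1934))]
tamper [ 0.48704638 -0.38673   ] 0.8948100092678406 [[295.98445217 228.83431286]]
[(array([-0.003, -0.019, -0.007]), 0.58)] 23.3583
```

```bash
python3 - <<'E'
from tam import *
b,m=load("w5"); s=sil([.48705,-.38673],m).astype(np.uint8)
cv2.drawContours(b,cv2.findContours(s,0,1)[0],-1,(0,255,0),1)
cv2.imwrite("pics/w5o.png",cv2.resize(b[0:300],None,fx=1.42,fy=1.42))
E
```

```text
(no output)
```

View pics/w5o.png

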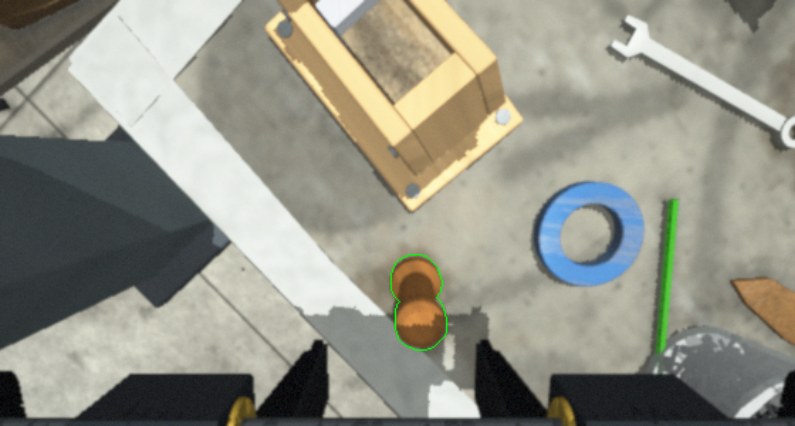

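The silhouette overlay matches the tamper: foot at (415,275) and knob at (420,325). Grasp it, lift, and tap.

```bash
python3 - <<'E'
from tam import *
xy=[.487,-.3867]; R=down(.86)
arm.set_gripper(.8,55)
arm.move_pose([*xy,.20],R); arm.movel([*xy,.073],.1); print(ft())
arm.set_gripper(0,55); print("gap mm",arm.read_finger_gap()*95,ft())
arm.movel([*xy,.27],.2); print("lifted",arm.read_finger_gap()*95,ft())
G=.073
arm.move_pose(at(-.0025,0,.12+G),T)
arm.movel(at(-.0025,0,.080+G),.08); f0=S.T@ft(); print("f0",f0)
z=.080; n=0
while z>.060:
    z-=.001; arm.movel(at(-.0025,0,z+G),.02); f=S.T@ft()-f0
    if abs(f[2])>2.5: n+=1; print(z,f.round(1))
    if n>1 or f[2]>4: break
print(z,f.round(1),(S.T@(np.array(arm.read_position())-o)*1e3).round(1),arm.read_time_s())
E
```

```text
[-0.19481643  0.05230812 -0.30663878]
gap mm 29.127725734474478 [-0.23283923  0.47199097 -0.4650053 ]
lifted 29.177133451497287 [-0.18874758  0.75359037 -2.63995924]
f0 [-1.31008074 -0.52618974 -2.41344699]
0.06899999999999999 [1.  0.2 2.8]
0.06799999999999999 [-0.2  0.4  5.7]
0.06799999999999999 [-0.2  0.4  5.7] [-2.500e+00  1.000e-01  1.412e+02] 33.0667
```

Contact came exactly where expected (69 mm). Now tap it home in strokes.

```bash
python3 - <<'E'
from tam import *
G=.073; f0=np.array([-1.3,-.5,-2.4])
X=lambda z:-.0025*np.clip((z-.044)/.025,0,1)
def tap(z,back=.004):
    arm.movel(at(X(z),0,z+G),.03); f=S.T@ft()-f0; a=S.T@(np.array(arm.read_position())-o)
    arm.movel(at(X(z),0,z+G+back),.06); return f,a
for z in(.064,.060,.056,.052,.049,.047,.045,.044,.043,.042,.041):
    f,a=tap(z); print(round(z*1e3),f.round(1),"foot z",round((a[2]-G)*1e3,1))
    if f[2]>28: break
print(arm.read_finger_gap()*95,arm.read_time_s())
E
```

```text
64 [-0.2 -0.9  1.7] foot z 63.6
60 [-0.1  1.  -0.4] foot z 59.6
56 [-0.9  0.1 -0.1] foot z 55.6
52 [-0.8  1.  -0.4] foot z 51.6
49 [ 0.4  1.1 -0.3] foot z 48.6
47 [-0.5  0.7  0.1] foot z 46.7
45 [-0.6  0.2  5.2] foot z 45.0
44 [-1.1 -0.1 12. ] foot z 44.9
43 [-1.3 -0.6 20.4] foot z 44.7
42 [-1.9 -1.9 28.6] foot z 44.5
29.270848490972313 39.1333
```

The wedge has stopped hard: 28 N moves it no further, and it travelled about 24–25 mm. One more firm tap will confirm the stop, then I stand the tamper back at its spot.

```bash
python3 - <<'E'
from tam import *
G=.073; f0=np.array([-1.3,-.5,-2.4])
for z in(.045,.044,.0415,.045,.044):
    arm.movel(at(0,0,z+G),.02); f=S.T@ft()-f0; print(z,f.round(1),round(((S.T@(np.array(arm.read_position())-o))[2]-G)*1e3,2))
arm.movel(at(0,0,.14+G),.15)
xy=[.487,-.3867]; R=down(.86)
arm.move_pose([*xy,.2],R); arm.movel([*xy,.08],.12); b=ft(); z=.08
while z>.066:
    z-=.001; arm.movel([*xy,z],.02); f=ft()-b
    if f[2]>4: break
print("stand",z,f,arm.read_time_s())
E
```

```text
0.045 [ 0.  -0.6  7.8] 44.9
0.044 [-0.3 -0.7 14.2] 44.77
0.0415 [-2.4 -1.9 33.7] 44.41
0.045 [-0.   0.2  8.9] 44.9
0.044 [-0.7 -1.3 16.3] 44.7
stand 0.072 [-1.92994878  1.59017337  9.64468536] 46.0417
```

```bash
python3 - <<'E'
from tam import *
xy=[.487,-.3867]
arm.set_gripper(.8,20); print(ft())
arm.movel([*xy,.24],.12)
p=at(0,-.12,.20)
R2=T
arm.move_pose(p,T)
im,m=shot("w6")
# predicted head corners when home
P=np.array([[sx*.014,sy*.028,z] for z in(.044,0) for sx in(-1,1) for sy in(-1,1)]); uv=proj(P@S.T+o,m); print(uv.round().tolist())
d=arm.outline_of("tamper","wrist"); 
if d: print("tamper",fit_tamper(d[0]["region"],m,xy))
b,_=load("w6"); 
for u in uv: cv2.circle(b,tuple(int(round(k*4)) for k in u),8,(0,0,255),-1,shift=2) if 0 else cv2.drawMarker(b,tuple(u.round().astype(int)),(0,0,255),0,5)
cu,cv=uv.mean(0).astype(int); y0,x0=max(cv-90,0),max(cu-100,0)
cv2.imwrite("pics/w6c.png",cv2.resize(b[y0:y0+190,x0:x0+260],None,fx=3,fy=3,interpolation=cv2.INTER_CUBIC)); print(arm.read_time_s())
E
```

```text
[-0.27539412 -0.2249354   0.07320851]
[[265.0, 87.0], [264.0, 12.0], [299.0, 87.0], [300.0, 12.0], [267.0, 90.0], [266.0, 25.0], [297.0, 90.0], [297.0, 25.0]]
tamper (array([ 0.48429883, -0.38997832]), np.float64(0.8716831683168317))
50.2833
```

View pics/w6c.png

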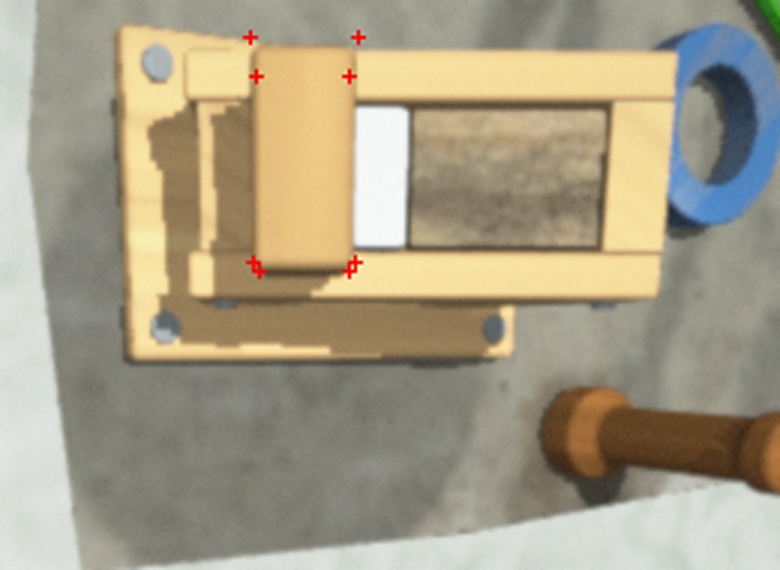

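The final view shows the wedge head across both rails at (305,160) with the jaw moved up against the block (408,180). The tamper is standing clear of the jig at lower right.

```bash
python3 -c "
from cell import arm
print(arm.finish_job())"
```

```text
the job is handed in; nothing more can be done
None
```

The wedge is home in the jig: the last taps held at about 34 N without moving it and the jaw is up against the block. The tamper stands upright on its bench, and the job was handed in at about 50 s; the held wedge once touched a jig rail at about 32 N with no visible harm.

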